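# Load three sleeves in the split fixture and hold its halves shut

## Task

Stand the three large steel sleeves upright in the row of three pockets of the bolted-down lower fixture half, one in each, any order. Then fit the loose upper half over the two dowels (the larger hole goes over the thicker dowel), push it down against its spring pins until the two faces meet all round, and finish while still pressing it fully shut with the hand: do not let go. Leave the small bronze sleeves, the plug gauge and the ring gauge where they are.

Things in the scene. Friction and masses are not known exactly. Their poses are not given: they have to be found in the camera images.
- nest: Lower half: dark steel block 62 x 160 x 20 mm (x, y, z), bolted down; low ears reach y = +-96 mm. Origin: centre of underside, z up, y along the row. Pockets 24 mm wide, 10 mm deep at y = -34, 0, +34 mm. Two dowels stand 34 mm above its top face (top 9 mm tapered): 10 mm thick at y = +62 mm, 14 mm at y = -62 mm. Four spring pins stand 6 mm out of the top face.
- nest_face (a point): Centre of the lower half's top face (20 mm above the worktop), axes as nest; the upper half's underside meets this face when shut.
- pocket_0 (a point): Centre of the floor of the pocket at y = -34 mm of the lower half; the floor is 10 mm above the worktop, 10 mm below the top face. A steel sleeve standing in it sticks out 20 mm above the top face.
- pocket_1 (a point): The same for the middle pocket.
- pocket_2 (a point): The same for the pocket at y = +34 mm.
- spring_pins (a joint): Four linked brass spring pins (8 mm thick, at x = +-22, y = +-62 mm of the lower half). 0 m: up, 6 mm out of the top face; grows as pressed, 0.006 m when flush. They give from about 10 N and take 14.5 N in all when flush (the upper half's weight of 4 N helps), and lift the upper half again if let go. A steady push of 15 to 20 N by the hand holds the halves shut.
- cover: Loose upper half, bare aluminium, 0.4 kg, flat on the worktop. Plate 62 x 160 x 30 mm; origin: centre of underside, z up, y lengthwise. Dowel holes right through: 12 mm at y = +62 mm, 16 mm at y = -62 mm (+y end goes to the lower half's +y end). Bores below clear the sleeves. Grip block mid-top: 18 (x) x 56 (y) x 32 mm, top 62 mm above underside. It rests 6 mm up on the raised pins; shut: 0.
- steel_sleeve_a: Large steel sleeve, an upright cylinder 19 mm in diameter and 30 mm tall, standing on the worktop; the three are alike. Origin: centre of its underside, z up its axis.
- steel_sleeve_b: As steel_sleeve_a.
- steel_sleeve_c: As steel_sleeve_a.
- bronze_sleeve_1: Bystander: small bronze sleeve, 15 mm in diameter, 26 mm tall, standing; origin: centre of its underside.
- bronze_sleeve_2: Bystander: as bronze_sleeve_1.
- plug_gauge: Bystander: plug gauge, a bar 16 x 110 x 16 mm lying along its y; origin: centre of its underside.
- ring_gauge: Bystander: ring gauge, 46 mm in diameter, 15 mm tall, lying flat; origin: centre of its underside.

How it is judged:
On the way, in this order (a step that is already met when the one before it is completed fails the run):
1. one steel sleeve stands on the floor of each of the three pockets (((horizontal distance between steel_sleeve_a and pocket_0 below 0.004 m and z of steel_sleeve_a in the frame of pocket_0 between -0.003 and 0.003 m and angle between steel_sleeve_a's own z axis and vertical below 0.12 rad) or (horizontal distance between steel_sleeve_b and pocket_0 below 0.004 m and z of steel_sleeve_b in the frame of pocket_0 between -0.003 and 0.003 m and angle between steel_sleeve_b's own z axis and vertical below 0.12 rad) or (horizontal distance between steel_sleeve_c and pocket_0 below 0.004 m and z of steel_sleeve_c in the frame of pocket_0 between -0.003 and 0.003 m and angle between steel_sleeve_c's own z axis and vertical below 0.12 rad)) and ((horizontal distance between steel_sleeve_a and pocket_1 below 0.004 m and z of steel_sleeve_a in the frame of pocket_1 between -0.003 and 0.003 m and angle between steel_sleeve_a's own z axis and vertical below 0.12 rad) or (horizontal distance between steel_sleeve_b and pocket_1 below 0.004 m and z of steel_sleeve_b in the frame of pocket_1 between -0.003 and 0.003 m and angle between steel_sleeve_b's own z axis and vertical below 0.12 rad) or (horizontal distance between steel_sleeve_c and pocket_1 below 0.004 m and z of steel_sleeve_c in the frame of pocket_1 between -0.003 and 0.003 m and angle between steel_sleeve_c's own z axis and vertical below 0.12 rad)) and ((horizontal distance between steel_sleeve_a and pocket_2 below 0.004 m and z of steel_sleeve_a in the frame of pocket_2 between -0.003 and 0.003 m and angle between steel_sleeve_a's own z axis and vertical below 0.12 rad) or (horizontal distance between steel_sleeve_b and pocket_2 below 0.004 m and z of steel_sleeve_b in the frame of pocket_2 between -0.003 and 0.003 m and angle between steel_sleeve_b's own z axis and vertical below 0.12 rad) or (horizontal distance between steel_sleeve_c and pocket_2 below 0.004 m and z of steel_sleeve_c in the frame of pocket_2 between -0.003 and 0.003 m and angle between steel_sleeve_c's own z axis and vertical below 0.12 rad))), for 0.2 s.
2. the upper half is down over both dowels, right way round, within 10 mm of the lower half's face (horizontal distance between cover and nest_face below 0.0025 m and z of cover in the frame of nest_face between -0.002 and 0.01 m and angle between the y axis of cover and the y axis of nest, either way round below 0.05 rad and angle between the z axis of cover and the z axis of nest, either way round below 0.03 rad), for 0.2 s.
At the end, for the whole second after the job is handed in: A steel sleeve upright on the floor of each pocket (4 mm off centre, 3 mm off floor allowed); upper half on both dowels (2.5 mm, 0.05 rad, level 0.03 rad), underside within 1.5 mm of the lower face, pins pressed over 4.5 mm, the hand still on it with over 2 N (all of step 1 and horizontal distance between cover and nest_face below 0.0025 m and z of cover in the frame of nest_face between -0.002 and 0.0015 m and angle between the y axis of cover and the y axis of nest, either way round below 0.05 rad and angle between the z axis of cover and the z axis of nest, either way round below 0.03 rad and value of joint spring_pins above 0.0045 m and contact force between any of the fingers, the arm and cover above 2 N); the arm keeps its last pose, push and grip.
It fails at once if a bystander (small bronze sleeve, plug gauge, ring gauge) is moved more than 30 mm (distance of any of bronze_sleeve_1, bronze_sleeve_2, plug_gauge, ring_gauge from where it was at the start of the episode above 0.03 m).
It also fails if it takes over 69 s, if anything falls off the work surface, if the arm or the gripper's body presses on something with over 40 N, if the wrist force passes 120 N, or if a joint passes its speed limit or range.

## Robot

A 7-joint arm with a two-finger parallel gripper is mounted at the origin on a cart in front of the work surface, level with it; the furniture and walls round the work are solid. World frame = base frame: x ahead of the robot, y to its left, z up, the work surface at z = 0. Lengths are in m, angles in rad, forces in N, time in s.
With the tool pointing down it reaches from about 0.425 to 0.925 m from the base axis. Payload 6.8 kg.
Tool frame: the origin (TCP) lies at the very end of the fingers, on their centre line; the grasp point (between the pads) lies r.pinch_z behind it (r.pinch_z is the distance from the TCP to the grasp point, in m); z points along the fingers, y is the line along which they close (so a half turn about z gives the same grasp; the last joint's range is limited). The gripper opens to 85 mm and grips with 20 to 120 N. Pads are 22 mm wide; open, the fingers measure 114 mm over their backs; the gripper's body (76 mm by 85 mm) begins 54 mm behind the grasp point. The pads swing forward as they close: fully open they stand 13 mm farther back than shut.
Start: joints at [1.011, 0.477, 0.022, 1.555, -0.011, 1.109, -0.083], TCP at [0.295, -0.607, 0.231] pointing down, gripper open.
Joint ranges: [-2.96, 2.96], [-0.34, 2.1], [-1.41, 1.46], [0.24, 2.44], [-1.37, 4.51], [0.17, 1.92], [-2.96, 2.96]. Speed limits (rad/s): [2.39, 2.39, 3.14, 3.14, 3.14, 3.14, 3.14].

## Interface

Orientations are given as a rotation vector (axis times angle).
In Python, from bench import status, grab_frame, camera_model, r gives the robot as it stands. The module is installed in compiled form; this text tells all that it offers.
- The arm moves only by the shell command python3 -m creep 'ROWS' [FORCE]. ROWS is text: rows parted by semicolons, each of 7 numbers parted by spaces: the turn, a rotation vector about the tool's x, y, z in rad, then the shift along the tool's x, y, z in mm, then the opening, from -1 (shut) to 1 (fully open). In form: rx ry rz tx ty tz fingers; .... A call has 1 to 10 rows; each row is the pose to reach, as a shift and turn from the pose commanded when the call began, along the tool's axes at that moment; what a row does not reach only later rows make up. A row lasts 1/8 s, in which the tool goes at most 62.5 mm and 10.7 degrees, less where a joint would pass 70% of its speed; a pose out of reach is approached as far as the arm can. A call with a gripper value outside its range is refused whole. The fingers move at their own pace and stop on an object; FORCE is the grip in N (left out, the last holds). Time passes only in rows, so rows that repeat a pose let the fingers close. It gives the time, the measured TCP pose, the force, the opening and the grip force at its end, in the units of the state.
- status.get_obs(): the state, without advancing time (a new reading comes with each control period).
- grab_frame(name): name is "scene" or "top" or "wrist"; returns (picture, depth): 480x640x3 uint8, red, green, blue; 480x640 float32, m along the optical axis (not along the pixel's ray), 0 where there is no reading.
- camera_model(name): a dict with "K" (3x3 intrinsics, pixels), "rvec" (rotation vector, rad) and "tvec" (3), from world to camera coordinates, as OpenCV has them. Camera axes: x right, y down, z forward; pixel columns grow to the right and rows downward; lengths in m; the calibration is good to about 2 mm. A picture is of the moment at which its call begins: read the wrist's pose just before it. camera_model takes no time and is no camera call; for the wrist camera it gives the pose at the moment of the call.
- r.hand_in(): hands the job in; it is judged then, once.
The state is a dict: "clock": time; "joints": joint angles; "qvel": joint speeds; "tau": joint torques, N m; "tcp_pos": TCP position; "orientation": TCP orientation; "contact_force": force on the tool from outside, world axes, zero at the start; "moment": the same for the moment, N m; "grip_width": finger opening in m; "gripper_force": force on a finger pad.
Only numpy, scipy, OpenCV 4.12 (cv2) and the standard library are available. Lean on these libraries where they do the work, as an engineer would, in place of code of your own. Each camera call takes 0.05 s, during which the arm holds its last target. There are 200 camera calls.

## Working session

There is one attempt and no reset: what is moved stays moved. The work goes in short steps, Python scripts to look and compute and a shell command to move; the robot and the scene stay as the last step left them, time stands still between calls to the robot, and variables do not carry over. Pictures are saved under pics/ and viewed, at most 10 in all, crops included, and the job is handed in when it is done.

```bash
mkdir -p pics
cat > h.py <<'E'
import numpy as np, cv2
from scipy.spatial.transform import Rotation as R
from bench import status, grab_frame, camera_model, r
def cam(n):
    c=camera_model(n); return np.array(c["K"]),R.from_rotvec(np.ravel(c["rvec"])).as_matrix(),np.ravel(c["tvec"])
def cloud(n):
    K,Rm,t=cam(n); im,d=grab_frame(n)
    v,u=np.mgrid[:480,:640]
    p=np.stack([(u-K[0,2])/K[0,0]*d,(v-K[1,2])/K[1,1]*d,d],-1)
    return im,d,(p-t)@Rm
def ray(n,u,v,z):
    K,Rm,t=cam(n); o=-Rm.T@t; q=Rm.T@np.linalg.solve(K,[u,v,1.]); return o+q*(z-o[2])/q[2]
E
python3 - <<'E'
from h import *
s=status.get_obs(); print(s, r.pinch_z)
for n in("scene","top"):
    im,d,P=cloud(n); np.savez(f"{n}.npz",im=im,P=P,d=d); cv2.imwrite(f"pics/{n}0.png",im[...,::-1])
    K,Rm,t=cam(n); print(n,K[0,0],-Rm.T@t,Rm[2])
E
```

```text
{'clock': 0.0, 'joints': array([ 1.01090751,  0.47779139,  0.02235521,  1.55644509, -0.01154605,
        1.10929379, -0.08308215]), 'qvel': array([-0.00068405, -0.00146042, -0.00116113, -0.00150331, -0.00100711,
       -0.00010639, -0.00046281]), 'tau': array([ 1.11171266e-03, -5.96448255e+01,  1.60849527e+00, -2.81197035e+01,
        1.24514621e-02,  9.42467042e-03, -1.96155275e-05]), 'tcp_pos': array([ 0.29442236, -0.60675155,  0.23033453]), 'orientation': array([-3.06008136e+00, -7.03266602e-01,  7.88744662e-04]), 'contact_force': array([-0.35475853, -0.21275852,  0.42786089]), 'moment': array([ 0.03624283,  0.02870185, -0.02536883]), 'gripper_force': 0.0, 'grip_width': 0.08535966797851445} 0.0187
scene 451.07090664190855 [ 0.86529986 -0.54039354  0.69709589] [-0.41118126  0.48249653 -0.77338675]
top 486.0524256569295 [ 0.34981636 -0.15259578  0.98497898] [ 0.15036128 -0.01578243 -0.98850513]
```

View pics/scene0.png

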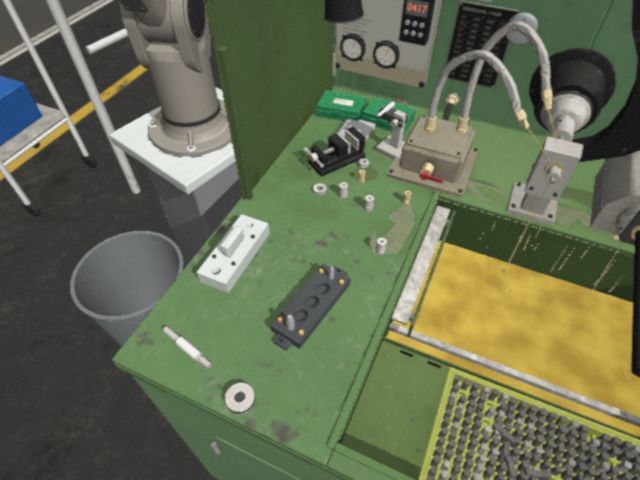

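View pics/top0.png

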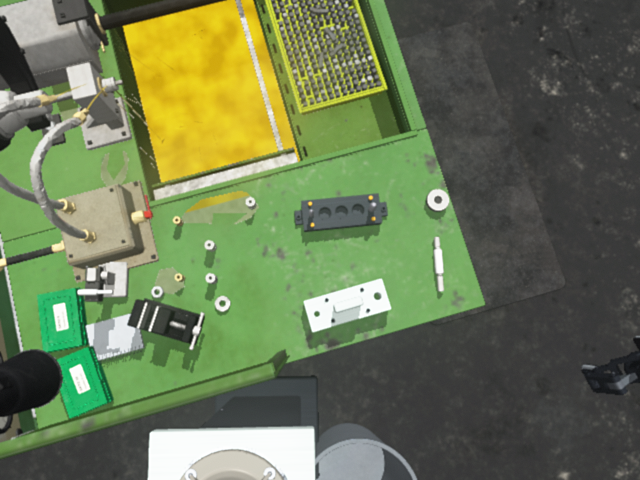

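The scene view shows the nest at (310,305), the cover at (235,252), and sleeves near (381,245), (369,202), (343,189) and (364,164). In the top view the nest is at (340,212), the cover at (347,305), and sleeve candidates are at (251,202), (210,245), (210,278) and (222,303). Next I get heights and sizes from depth.

Run:
```python
from h import *
np.set_printoptions(precision=4,suppress=True)
for n in("top","scene"):
    f=np.load(n+".npz"); P=f["P"];im=f["im"]
    tab=P[...,2]
    ok=(f["d"]>0)&(P[...,0]>.25)&(P[...,0]<.95)&(P[...,1]>-.75)&(P[...,1]<.3)
    print(n,"table z",np.median(tab[ok&(abs(tab)<.01)]))
    m=(ok&(tab>.009)&(tab<.09)).astype(np.uint8)
    k,lab,st,ce=cv2.connectedComponentsWithStats(m,connectivity=4)
    for i in range(1,k):
        if st[i,4]<15 or st[i,4]>6000: continue
        q=P[lab==i]; z=np.percentile(q[:,2],90); t=q[q[:,2]>z-.006]
        c=im[lab==i].mean(0)
        print(ce[i].round(),st[i,2:],"zmax %.3f"%q[:,2].max(),"top c",t[:,:2].mean(0),"z",z.round(4),"ext",np.ptp(t[:,:2],axis=0),c.round())
# wall
P=np.load("scene.npz")["P"]; q=P[(P[...,2]>.1)&(P[...,2]<.6)&(P[...,0]<.6)&(P[...,0]>.05)&(P[...,1]>-.9)&(P[...,1]<.5)]
for y in np.arange(-.6,.5,.1):
    w=q[(abs(q[:,1]-y)<.05)]
    if len(w)>5: print("y%.1f"%y,len(w),w.min(0),w.max(0))
```

```text
top table z 0.0004877031145782269
[99. 35.] [ 19  22 112] zmax 0.090 top c [0.948  0.2705] z 0.0817 ext [0.0046 0.0104] [48. 47. 40.]
[89. 47.] [ 26  47 666] zmax 0.090 top c [0.9242 0.2902] z 0.0861 ext [0.0523 0.0179] [98. 97. 91.]
[109. 126.] [  45   59 1290] zmax 0.090 top c [0.7661 0.2303] z 0.0764 ext [0.0664 0.0447] [151. 148. 139.]
[128. 103.] [ 8  9 16] zmax 0.080 top c [0.7948 0.2046] z 0.0753 ext [0.002  0.0035] [132. 128.  89.]
[437. 200.] [ 23  22 381] zmax 0.020 top c [ 0.6002 -0.421 ] z 0.0174 ext [0.045  0.0448] [215. 215. 210.]
[341. 212.] [  86   38 2394] zmax 0.056 top c [ 0.5763 -0.2212] z 0.023 ext [0.0747 0.1635] [90. 98. 94.]
[251. 202.] [10 12 92] zmax 0.035 top c [ 0.5976 -0.0378] z 0.0319 ext [0.0183 0.0166] [194. 196. 185.]
[298. 218.] [ 6 10 32] zmax 0.015 top c [ 0.5664 -0.1344] z 0.0139 ext [0.0178 0.0102] [77. 85. 84.]
[177. 220.] [10 10 63] zmax 0.030 top c [0.5626 0.1098] z 0.0276 ext [0.0153 0.0145] [188. 177. 125.]
[439. 264.] [ 10  54 341] zmax 0.019 top c [ 0.4677 -0.4169] z 0.0165 ext [0.1083 0.0165] [229. 230. 225.]
[210. 245.] [11 11 91] zmax 0
[... 2264 characters left out ...]
[0.0182 0.0188] [178. 176. 167.]
[310. 305.] [  81   86 3149] zmax 0.058 top c [ 0.5781 -0.2263] z 0.0234 ext [0.0762 0.165 ] [87. 88. 87.]
[187. 347.] [ 49  43 489] zmax 0.020 top c [ 0.471  -0.4173] z 0.0173 ext [0.111  0.0164] [202. 201. 193.]
[240. 397.] [ 30  31 711] zmax 0.020 top c [ 0.6008 -0.4216] z 0.0177 ext [0.045  0.0445] [190. 186. 178.]
y-0.1 4010 [ 0.05   -0.1145  0.1001] [ 0.3066 -0.05    0.4198]
y-0.0 7834 [ 0.05   -0.05    0.1001] [0.2771 0.05   0.3926]
y0.1 2739 [0.2201 0.05   0.1002] [0.2499 0.15   0.3549]
y0.2 3521 [0.193  0.15   0.1001] [0.5996 0.25   0.3164]
y0.3 2000 [0.1674 0.25   0.1002] [0.5999 0.3498 0.3201]
y0.4 7411 [0.1495 0.3503 0.1   ] [0.4995 0.45   0.2906]
```

```bash
cat >> h.py <<'E'
def go(x,y,z,yaw):
    """rows from the measured pose to TCP x,y,z, pointing down, tool y (closing line) along world angle yaw (or opposite)"""
    s=status.get_obs(); Rc=R.from_rotvec(s["orientation"]); best=None
    for a in(yaw,yaw+np.pi):
        Y=np.array([np.cos(a),np.sin(a),0]); Z=np.array([0,0,-1.]); X=np.cross(Y,Z)
        v=(Rc.inv()*R.from_matrix(np.stack([X,Y,Z],1))).as_rotvec()
        if best is None or np.linalg.norm(v)<np.linalg.norm(best): best=v
    t=Rc.inv().apply(np.array([x,y,z])-s["tcp_pos"])*1000
    print("ROW rot",best.round(4),"mm",t.round(1))
E
python3 - <<'E'
from h import *
np.set_printoptions(precision=4,suppress=True)
for n in("top","scene"):
    f=np.load(n+".npz"); P=f["P"]
    for nm,(x,y),zl,zh in(("nest",(.577,-.223),.0145,.027),("cover",(.39,-.23),.024,.036),("block",(.39,-.23),.058,.067)):
        q=P[(abs(P[...,2]-(zl+zh)/2)<(zh-zl)/2)&(np.hypot(P[...,0]-x,P[...,1]-y)<.11)&(f["d"]>0)]
        (c,wh,a)=cv2.minAreaRect((q[:,:2]*1000).astype(np.float32)); b=cv2.boxPoints((c,wh,a))
        e=max((b[1]-b[0],b[2]-b[1]),key=np.linalg.norm); e=e*np.sign(e[1])
        print(n,nm,len(q),np.round(c,1),np.round(wh,1),"y axis dir deg",np.degrees(np.arctan2(e[1],e[0])).round(2),"zmed",np.median(q[:,2]))
E
python3 -c "
from h import *
go(.49,-.20,.30,0)
print(camera_model('wrist'))"
```

```text
top nest 1974 [ 576.7 -219.8] [ 63.6 177. ] y axis dir deg 95.04 zmed 0.02015268743229065
top cover 2225 [ 387.6 -228.1] [ 62.  159.9] y axis dir deg 105.27 zmed 0.030253736504689925
top block 268 [ 387.4 -227.7] [17.9 54.7] y axis dir deg 105.29 zmed 0.06165557619395158
scene nest 2391 [ 576.7 -226. ] [ 63.3 171.3] y axis dir deg 95.15 zmed 0.021218734289929205
scene cover 1812 [ 386.9 -227.1] [ 64.6 163.5] y axis dir deg 105.72 zmed 0.03151691127774667
scene block 239 [ 387.8 -227.3] [18.1 55.9] y axis dir deg 105.31 zmed 0.0629895912152408
ROW rot [-1.5000e-03 -8.0000e-04 -1.1191e+00] mm [ 353.5 -280.7  -69.2]
{'K': array([[372.68077587,   0.        , 320.75332166],
       [  0.        , 372.68077587, 244.71984071],
       [  0.        ,   0.        ,   1.        ]]), 'rvec': array([-2.45423558,  1.53770835,  0.22024447]), 'tvec': array([-0.6737799 , -0.03629696,  0.37844618])}
```

```bash
python3 -c "
from h import *
go(.57,-.20,.26,np.radians(5.1))"
```

```text
ROW rot [-1.5000e-03 -8.0000e-04 -1.2081e+00] mm [ 425.5 -245.8  -29.2]
```

```bash
python3 -m creep '0 0 -0.15 53 -31 -4 0.2; 0 0 -0.3 106 -61 -8 0.2; 0 0 -0.45 159 -92 -12 0.2; 0 0 -0.6 212 -123 -15 0.2; 0 0 -0.75 266 -154 -18 0.2; 0 0 -0.9 320 -184 -22 0.2; 0 0 -1.05 373 -215 -26 0.2; 0 0 -1.208 425 -246 -29 0.2; 0 0 -1.208 425 -246 -29 0.2; 0 0 -1.208 425 -246 -29 0.2' 60
python3 - <<'E'
from h import *
s=status.get_obs(); print(s["joints"].round(3),s["tcp_pos"],s["contact_force"])
im,d,P=cloud("wrist"); np.savez("w1.npz",im=im,P=P,d=d); cv2.imwrite("pics/w1.png",im[...,::-1])
K,Rm,t=cam("wrist"); print(-Rm.T@t,Rm[2])
E
```

```text
clock: 1.35
tcp_pos: [0.5692, -0.2008, 0.2598]
orientation: [-2.121, -2.317, 0.002]
contact_force: [-0.1, -0.1, -0.2]
grip_width: 0.0511
gripper_force: 0.0
[ 0.531  0.363 -0.383  1.679  0.148  1.129  0.196] [ 0.5691904  -0.20082333  0.25975208] [-0.13520685 -0.11116128 -0.15608655]
[ 0.5621688  -0.13177782  0.40161461] [ 0.02234649 -0.27670296 -0.96069564]
```

View pics/w1.png

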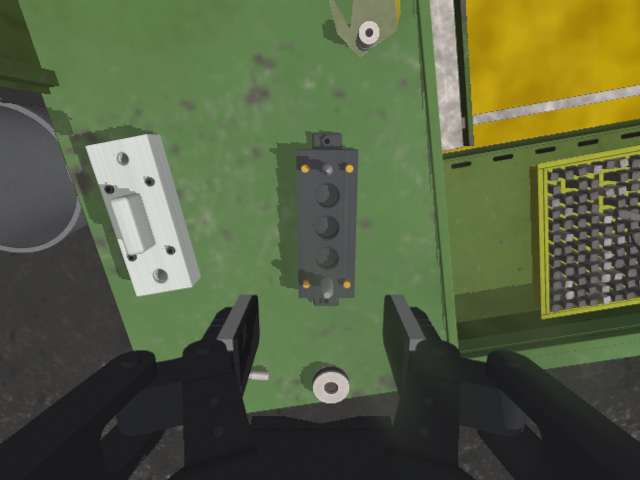

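The wrist view shows the nest with the thin dowel at (328,170), the thick dowel at (327,288), and pockets at (327,195), (326,227) and (326,257). The cover's small hole is at (123,158) and its large hole at (160,275), so it is already the right way round.

```bash
cat >> h.py <<'E'
def rect(P,d,c0,zl,zh,rad=.11):
    q=P[(P[...,2]>zl)&(P[...,2]<zh)&(np.hypot(P[...,0]-c0[0],P[...,1]-c0[1])<rad)&(d>0)]
    c,wh,a=cv2.minAreaRect((q[:,:2]*1000).astype(np.float32)); b=cv2.boxPoints((c,wh,a))
    e=max((b[1]-b[0],b[2]-b[1]),key=np.linalg.norm); e=e*np.sign(e[1])
    return np.round(c,1),np.round(wh,1),np.degrees(np.arctan2(e[1],e[0])).round(2),q
E
python3 - <<'E'
from h import *
np.set_printoptions(precision=4,suppress=True)
f=np.load("w1.npz");P=f["P"];d=f["d"];im=f["im"]
print("table",np.median(P[...,2][(abs(P[...,2])<.01)&(d>0)]))
for nm,c,a,b in(("nest",(.577,-.223),.0165,.0225),("cover",(.388,-.228),.025,.035),("block",(.388,-.228),.056,.067)):
    c_,wh,ang,q=rect(P,d,c,a,b); print(nm,c_,wh,ang,np.median(q[:,2]))
# pockets: depth-low region
u0,v0=295,180
m=(P[...,2]<.0155)&(d>0); m[:185]=0;m[270:]=0;m[:,:312]=0;m[:,342:]=0
k,lab,st,ce=cv2.connectedComponentsWithStats(m.astype(np.uint8))
for i in range(1,k):
    if st[i,4]>20: print("pocket px",ce[i],st[i],"floor",np.median(P[lab==i][:,2]),P[lab==i].mean(0))
# orange pins
hsv=cv2.cvtColor(im,cv2.COLOR_RGB2HSV); mo=(cv2.inRange(hsv,(8,130,120),(30,255,255))); mo[:,:290]=0; mo[:,365:]=0; mo[:150]=0; mo[310:]=0
k,lab,st,ce=cv2.connectedComponentsWithStats(mo)
K,Rm,t=cam("wrist")
pp=[ray("wrist",*ce[i],.026) for i in range(1,k) if st[i,4]>12]
for p in pp: print("pin",p)
print("mean",np.mean(pp,0))
# dowels tops
for v in((170),(288)):
    w=P[v-14:v+14,318:340]; dd=d[v-14:v+14,318:340]; q=w[(w[...,2]>.038)&(w[...,2]<.058)&(dd>0)]; print("dowel",len(q),q.mean(0),np.ptp(q,axis=0),q[:,2].max())
q=P[15:50,350:390]; q=q[(q[...,2]>.024)&(q[...,2]<.036)]; print("sleeve",q.mean(0),np.ptp(q,axis=0),len(q))
E
```

```text
table -0.0007238057686058516
nest [ 575.6 -221.7] [ 62.2 160.5] 95.02 0.019161807443281765
cover [ 386.3 -227.5] [ 63.9 160.2] 105.27 0.029213015698618054
block [ 386.8 -227.3] [18.  55.9] 105.94 0.06075080815203333
pocket px [326.2512 194.9577] [315 185  23  22 402] floor 0.009318411103437113 [ 0.5728 -0.1887  0.0094]
pocket px [326.0317 226.7704] [315 216  23  22 379] floor 0.009302633049714178 [ 0.5757 -0.223   0.0095]
pocket px [325.9709 257.3081] [315 248  22  20 344] floor 0.009224412725406217 [ 0.5788 -0.2575  0.0096]
pin [ 0.5482 -0.1627  0.026 ]
pin [ 0.5918 -0.1589  0.026 ]
pin [ 0.5585 -0.2856  0.026 ]
pin [ 0.6024 -0.2817  0.026 ]
mean [ 0.5752 -0.2222  0.026 ]
dowel 87 [ 0.5699 -0.1592  0.0484] [0.0088 0.0093 0.0144] 0.0539338139453233
dowel 160 [ 0.5805 -0.2805  0.0478] [0.0129 0.0123 0.0165] 0.054578315641161675
sleeve [ 0.5961 -0.0378  0.029 ] [0.0184 0.0184 0.0084] 377
```

```bash
python3 -c "
from h import *
go(.5961,-.0378,.07,np.radians(5))
go(.5961,-.0378,.013,np.radians(5))"
```

```text
ROW rot [-0.0014  0.0005 -0.0006] mm [161.1  41.7 189.6]
ROW rot [-0.0014  0.0005 -0.0006] mm [161.1  41.7 246.6]
```

```bash
python3 -m creep '-0.0014 0 0 40 10 40 0.2; -0.0014 0 0 80 20 85 0.2; -0.0014 0 0 120 31 130 0.2; -0.0014 0 0 161 41.7 175 0.2; -0.0014 0 0 161 41.7 195 0.2; -0.0014 0 0 161 41.7 225 0.2; -0.0014 0 0 161 41.7 246.6 0.2; -0.0014 0 0 161 41.7 246.6 0.2; -0.0014 0 0 161 41.7 246.6 -1; -0.0014 0 0 161 41.7 246.6 -1' 50
python3 -m creep '0 0 0 0 0 0 -1; 0 0 0 0 0 0 -1'
```

```text
clock: 2.65
tcp_pos: [0.5979, -0.0371, 0.0151]
orientation: [2.12, 2.315, 0.004]
contact_force: [-2.2, -0.5, 4.2]
grip_width: 0.0168
gripper_force: 48.8
clock: 2.9
tcp_pos: [0.5979, -0.037, 0.0151]
orientation: [2.119, 2.315, 0.003]
contact_force: [-0.9, -0.7, 6.8]
grip_width: 0.0165
gripper_force: 48.8
```

```bash
python3 -m creep '0 0 0 0 0 -40 -1; 0 0 0 -20 -5 -75 -1; 0 0 0 -75 -19 -80 -1; 0 0 0 -125 -31 -80 -1; 0 0 0 -148.4 -37.5 -80 -1; 0 0 0 -148.4 -37.5 -80 -1; 0 0 0 -148.4 -37.5 -80 -1'
python3 - <<'E'
from h import *
im,d,P=cloud("wrist"); np.savez("w2.npz",im=im,P=P,d=d); cv2.imwrite("pics/w2.png",im[...,::-1])
print(status.get_obs()["orientation"])
go(.5735,-.1881,.026,np.radians(5))
for nm,c,a,b in(("nest",(.577,-.223),.0165,.0225),):
    c_,wh,ang,q=rect(P,d,c,a,b); print(nm,c_,wh,ang,np.median(q[:,2]))
E
```

```text
clock: 3.78
tcp_pos: [0.573, -0.1858, 0.0939]
orientation: [2.118, 2.319, 0.003]
contact_force: [-0.0, -0.4, -0.1]
grip_width: 0.0171
gripper_force: 48.8
[2.11715446 2.32010237 0.00349857]
ROW rot [ 0.0021 -0.001   0.0041] mm [-2.8 -0.1 67.9]
nest [ 575.7 -222. ] [ 62.3 161.1] 94.94 0.01920134571512494
```

View pics/w2.png

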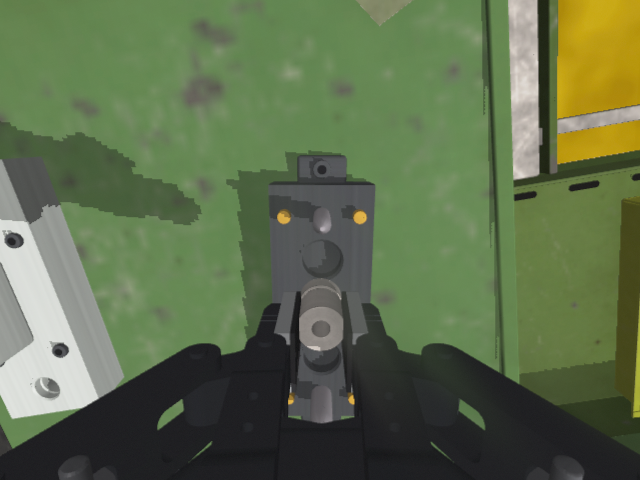

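The sleeve is held upright between the pads at (320,328), and the target pocket is at (322,258). Next I measure the held sleeve's centre with the same camera.

```bash
cat >> h.py <<'E'
def sleeve_top(P,d,im,box,zl,zh):
    v0,v1,u0,u1=box; p=P[v0:v1,u0:u1]; m=(p[...,2]>zl)&(p[...,2]<zh)&(d[v0:v1,u0:u1]>0)
    q=p[m]; zt=np.percentile(q[:,2],95); q=q[q[:,2]>zt-.002]
    c,rad=cv2.minEnclosingCircle((q[:,:2]*1000).astype(np.float32)); return np.round(c,1),round(rad,1),zt,len(q)
E
python3 - <<'E'
from h import *
f=np.load("w2.npz");P=f["P"];d=f["d"];im=f["im"]
print(P[320:340:6,302:340:4,2].round(3))
s=status.get_obs();print(s["tcp_pos"])
print(sleeve_top(P,d,im,(295,352,301,341),.09,.125))
E
```

```text
[[0.108 0.108 0.107 0.108 0.108 0.108 0.108 0.108 0.108 0.108]
 [0.107 0.107 0.108 0.102 0.1   0.1   0.099 0.108 0.108 0.108]
 [0.107 0.107 0.108 0.105 0.104 0.104 0.105 0.108 0.108 0.108]
 [0.108 0.108 0.11  0.107 0.108 0.108 0.109 0.109 0.107 0.108]]
[ 0.5731835  -0.18537484  0.09388296]
(array([ 572.2, -185.9]), 9.7, np.float64(0.10871106939682268), 1345)
```

```bash
python3 -m creep '0 0 0.004 -2.2 0.3 0 -1; 0 0 0.004 -2.2 0.3 30 -1; 0 0 0.004 -2.2 0.3 50 -1; 0 0 0.004 -2.2 0.3 60 -1; 0 0 0.004 -2.2 0.3 65 -1; 0 0 0.004 -2.2 0.3 68.5 -1; 0 0 0.004 -2.2 0.3 68.5 -1'
```

```text
clock: 4.7
tcp_pos: [0.5736, -0.1898, 0.0256]
orientation: [2.124, 2.312, 0.002]
contact_force: [0.2, -0.2, -0.5]
grip_width: 0.0166
gripper_force: 48.9
```

```bash
python3 -m creep '0 0 0 2 0 0 -1; 0 0 0 2 0 0.5 -1; 0 0 0 2 0 0.5 -1'
```

```text
clock: 5.08
tcp_pos: [0.5733, -0.1874, 0.0252]
orientation: [2.124, 2.313, 0.002]
contact_force: [-1.4, 1.5, 4.7]
grip_width: 0.0164
gripper_force: 49.2
```

```bash
python3 -m creep '0 0 0 2 0 0 -0.3; 0 0 0 2 0 0 -0.2; 0 0 0 0 0 -40 0; 0 0 0 20 -4 -80 0.2; 0 0 0 70 -12 -90 0.2; 0 0 0 125 -22 -90 0.2; 0 0 0 180 -32 -90 0.2; 0 0 0 218 -42 -90 0.2; 0 0 0 218 -42 -90 0.2; 0 0 0 218 -42 -90 0.2'
cat > look.py <<'E'
import sys
from h import *
n=sys.argv[1]; s=status.get_obs(); im,d,P=cloud("wrist"); np.savez(n+".npz",im=im,P=P,d=d,tcp=s["tcp_pos"]); cv2.imwrite(f"pics/{n}.png",im[...,::-1])
print(s["tcp_pos"].round(4),"nest",rect(P,d,(.577,-.223),.0165,.0225)[:3])
for a in sys.argv[2:]:
    x,y,z=map(float,a.split(","))
    q=P[(np.hypot(P[...,0]-x,P[...,1]-y)<.016)&(abs(P[...,2]-z)<.004)&(d>0)]
    if len(q)>30:
        c,rad=cv2.minEnclosingCircle((q[:,:2]*1000).astype(np.float32)); print("sleeve",np.round(c,1),round(rad,1),np.percentile(q[:,2],90).round(4),len(q))
E
python3 look.py w3 .5106,.0429,.03 .4447,.04,.03 .5727,-.1881,.04
```

```text
clock: 6.32
tcp_pos: [0.5128, 0.0252, 0.1146]
orientation: [2.125, 2.312, 0.001]
contact_force: [0.1, 0.0, 0.0]
grip_width: 0.0511
gripper_force: 0.0
[0.5128 0.0252 0.1146] nest (array([0., 0.]), array([0., 0.]), np.float32(0.0))
sleeve [509.4  43.9] 9.6 0.03 640
sleeve [443.4  40.8] 9.7 0.0301 675
```

```bash
python3 -m creep '0 0 0 18 -0.5 20 0.2; 0 0 0 18 -0.5 60 0.2; 0 0 0 18 -0.5 85 0.2; 0 0 0 18 -0.5 101 0.2; 0 0 0 18 -0.5 101 0.2; 0 0 0 18 -0.5 101 0.2'
python3 -m creep '0 0 0 0 0 0 -1; 0 0 0 0 0 0 -1; 0 0 0 0 0 0 -1; 0 0 0 0 0 0 -1'
```

```text
clock: 7.12
tcp_pos: [0.5115, 0.0437, 0.0143]
orientation: [2.125, 2.312, 0.003]
contact_force: [0.2, -0.9, -0.1]
grip_width: 0.0514
gripper_force: 0.0
clock: 7.62
tcp_pos: [0.5113, 0.0439, 0.0145]
orientation: [2.124, 2.312, 0.003]
contact_force: [0.1, -0.2, 6.6]
grip_width: 0.0167
gripper_force: 48.6
```

```bash
python3 -m creep '0 0 0 0 0 -40 -1; 0 0 0 -20 3 -75 -1; 0 0 0 -75 12 -80 -1; 0 0 0 -130 20 -80 -1; 0 0 0 -185 30 -80 -1; 0 0 0 -235 38 -80 -1; 0 0 0 -270 41.7 -80 -1; 0 0 0 -270 41.7 -80 -1; 0 0 0 -270 41.7 -80 -1; 0 0 0 -270 41.7 -80 -1'
python3 look.py w4 .576,-.222,.108 .5727,-.1881,.039
```

```text
clock: 8.88
tcp_pos: [0.5751, -0.2199, 0.0938]
orientation: [2.122, 2.316, 0.002]
contact_force: [-0.4, -0.1, -0.9]
grip_width: 0.0167
gripper_force: 48.9
[ 0.5751 -0.2199  0.0938] nest (array([ 575.8, -222.2]), array([ 62.1, 160.7]), np.float32(95.04))
sleeve [ 575.1 -219.7] 14.5 0.1092 1863
sleeve [ 572.1 -187.4] 9.5 0.04 868
```

Run:
```python
from h import *
f=np.load("w4.npz");print(sleeve_top(f["P"],f["d"],f["im"],(295,352,301,341),.09,.125)); print(status.get_obs()["tcp_pos"])
```

```text
(array([ 574.2, -219.5]), 9.8, np.float64(0.10917698760327078), 1360)
[ 0.57511769 -0.21999555  0.09381472]
```

```bash
python3 -m creep '0 0 0.004 -1.5 1.4 10 -1; 0 0 0.004 -1.5 1.4 35 -1; 0 0 0.004 -1.5 1.4 50 -1; 0 0 0.004 -1.5 1.4 52 -1; 0 0 0.004 -1.5 1.4 52 -1'
```

```text
clock: 9.55
tcp_pos: [0.577, -0.2229, 0.0419]
orientation: [2.129, 2.309, 0.002]
contact_force: [0.3, -0.3, -0.2]
grip_width: 0.017
gripper_force: 48.9
```

```bash
python3 -m creep '0 0 0 0.3 0 6 -1; 0 0 0 0.3 0 12 -1; 0 0 0 0.3 0 16.5 -1; 0 0 0 0.3 0 16.8 -1; 0 0 0 0.3 0 16.8 -1'
```

```text
clock: 10.18
tcp_pos: [0.5766, -0.2227, 0.0248]
orientation: [2.129, 2.309, 0.002]
contact_force: [0.3, 1.2, -1.5]
grip_width: 0.0169
gripper_force: 49.1
```

```bash
python3 -m creep '0 0 0 0.3 0 0 -0.3; 0 0 0 0.3 0 0 -0.2; 0 0 0 0 0 -40 0; 0 0 0 20 -8 -80 0; 0 0 0 70 -28 -80 0; 0 0 0 120 -48 -80 0; 0 0 0 170 -68 -80 0; 0 0 0 220 -88 -80 0; 0 0 0 265 -108 -80 0; 0 0 0 273.5 -108 -80 0'
python3 -m creep '0 0 0 0 0 0 0; 0 0 0 0 0 30 0; 0 0 0 0 0 60 0; 0 0 0 0 0 60 0; 0 0 0 0 0 60 0'
```

```text
clock: 11.42
tcp_pos: [0.4451, 0.0439, 0.105]
orientation: [2.123, 2.315, 0.002]
contact_force: [0.8, -0.6, 0.6]
grip_width: 0.0424
gripper_force: 0.0
clock: 12.05
tcp_pos: [0.4477, 0.0405, 0.0453]
orientation: [2.13, 2.307, 0.002]
contact_force: [-0.3, 0.7, 0.9]
grip_width: 0.0427
gripper_force: 0.0
```

```bash
python3 -m creep '0 0 -0.004 0 -2.7 0 0; 0 0 -0.004 0 -2.7 20 0; 0 0 -0.004 0 -2.7 31 0; 0 0 -0.004 0 -2.7 31 0; 0 0 -0.004 0 -2.7 31 0; 0 0 -0.004 0 -2.7 31 -1; 0 0 -0.004 0 -2.7 31 -1; 0 0 -0.004 0 -2.7 31 -1; 0 0 -0.004 0 -2.7 31 -1'
```

```text
clock: 13.18
tcp_pos: [0.4445, 0.041, 0.0143]
orientation: [2.124, 2.313, 0.002]
contact_force: [-2.3, -0.2, 6.1]
grip_width: 0.0171
gripper_force: 48.6
```

```bash
python3 -m creep '0 0 0 0 0 -40 -1; 0 0 0 -20 7 -75 -1; 0 0 0 -70 25 -80 -1; 0 0 0 -120 42 -80 -1; 0 0 0 -170 60 -80 -1; 0 0 0 -220 78 -80 -1; 0 0 0 -270 96 -80 -1; 0 0 0 -307 108.7 -80 -1; 0 0 0 -307 108.7 -80 -1; 0 0 0 -307 108.7 -80 -1'
python3 look.py w5 .5728,-.1881,.039 .5757,-.222,.039
python3 - <<'E'
from h import *
f=np.load("w5.npz");print(sleeve_top(f["P"],f["d"],f["im"],(295,352,301,341),.09,.125)); print(status.get_obs()["tcp_pos"])
E
```

```text
clock: 14.42
tcp_pos: [0.578, -0.2547, 0.0937]
orientation: [-2.124, -2.314, -0.002]
contact_force: [-0.3, 0.7, -0.6]
grip_width: 0.0166
gripper_force: 49.0
[ 0.578  -0.2547  0.0937] nest (array([ 575. , -213.4]), array([ 62.3, 143.7]), np.float32(94.96))
sleeve [ 572.2 -187.6] 9.5 0.0401 975
sleeve [ 575.4 -222.5] 9.6 0.04 881
(array([ 576.7, -254.9]), 9.9, np.float64(0.10912162938555461), 1360)
[ 0.57806419 -0.2541208   0.09373952]
```

```bash
python3 -m creep '0 0 0 -0.3 1.7 10 -1; 0 0 0 -0.3 1.7 35 -1; 0 0 0 -0.3 1.7 50 -1; 0 0 0 -0.3 1.7 52 -1; 0 0 0 -0.3 1.7 52 -1'
```

```text
clock: 15.1
tcp_pos: [0.5805, -0.2557, 0.0421]
orientation: [2.124, 2.313, 0.002]
contact_force: [0.6, 0.5, 0.2]
grip_width: 0.0166
gripper_force: 49.0
```

```bash
python3 -m creep '0 0 0 0 -0.4 6 -1; 0 0 0 0 -0.4 12 -1; 0 0 0 0 -0.4 16.5 -1; 0 0 0 0 -0.4 17 -1; 0 0 0 0 -0.4 17 -1; 0 0 0 0 -0.4 17 -0.3; 0 0 0 0 -0.4 17 -0.2'
python3 -m creep '0 0 0 0 0 -40 0; 0 0 0 30 -40 -80 0.2; 0 0 0 60 -80 -120 0.2; 0 0 -0.08 80 -120 -135 0.2; 0 0 -0.178 80 -150 -135 0.2; 0 0 -0.178 80 -150 -135 0.2; 0 0 -0.178 80 -150 -135 0.2'
python3 look.py w6 .5728,-.1881,.039 .5757,-.222,.039 .5787,-.256,.039
python3 - <<'E'
from h import *
f=np.load("w6.npz");P=f["P"];d=f["d"]
print("cover",rect(P,d,(.387,-.228),.025,.035)[:3],"block",rect(P,d,(.387,-.228),.058,.067)[:3])
E
```

```text
clock: 15.98
tcp_pos: [0.58, -0.2559, 0.025]
orientation: [2.124, 2.313, 0.002]
contact_force: [-0.6, 0.0, -0.4]
grip_width: 0.034
gripper_force: 0.0
clock: 16.85
tcp_pos: [0.4243, -0.1891, 0.16]
orientation: [1.911, 2.491, 0.002]
contact_force: [0.3, -1.3, -0.8]
grip_width: 0.0507
gripper_force: 0.0
[ 0.4243 -0.1891  0.16  ] nest (array([ 573.9, -204. ]), array([ 63.6, 125. ]), np.float32(94.85))
sleeve [ 571.6 -187.3] 10.1 0.0398 498
sleeve [ 575.  -222.6] 9.9 0.0399 448
sleeve [ 574.6 -252.3] 7.3 0.0398 133
cover (array([ 386. , -227.9]), array([ 62.4, 160.3]), np.float32(105.19)) block (array([ 386., -227.]), array([17.8, 55.3]), np.float32(105.24))
```

View pics/w6.png

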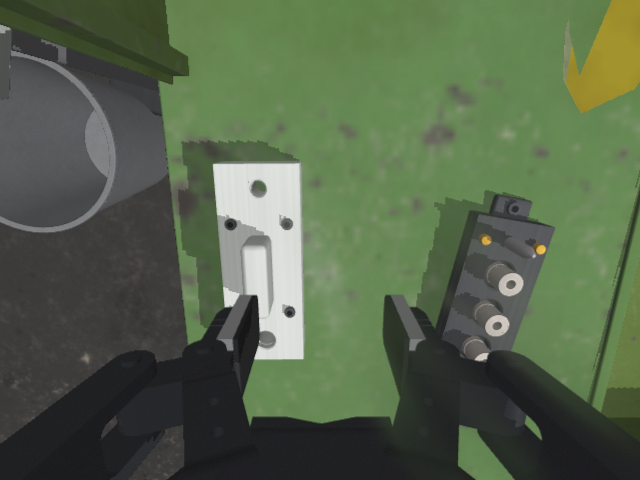

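All three sleeves stand in the nest (tops at (511,284), (497,325) and (480,350)). The cover's grip block is at (257,275).

```bash
python3 -c "
from h import *
go(.3875,-.2275,.034,np.radians(15.25))"
```

```text
ROW rot [ 0.0026  0.0005 -0.0039] mm [-27.5 -46.1 125.8]
```

```bash
python3 -m creep '0.0026 0 -0.004 -27.5 -46 20 0.2; 0.0026 0 -0.004 -27.5 -46 50 0.2; 0.0026 0 -0.004 -27.5 -46 50 0.2; 0.0026 0 -0.004 -27.5 -46 50 0.2'
python3 -c "
from h import *
go(.3875,-.2275,.034,np.radians(15.25))"
```

```text
clock: 17.4
tcp_pos: [0.3877, -0.227, 0.1102]
orientation: [1.904, 2.498, -0.0]
contact_force: [-0.4, -0.6, -0.2]
grip_width: 0.0513
gripper_force: 0.0
ROW rot [-0.0001  0.0002  0.0021] mm [-0.4 -0.3 76.2]
```

```bash
python3 -m creep '0 0 0.002 -0.4 -0.3 30 0.2; 0 0 0.002 -0.4 -0.3 60 0.2; 0 0 0.002 -0.4 -0.3 76 0.2; 0 0 0.002 -0.4 -0.3 76 0.2; 0 0 0.002 -0.4 -0.3 76 0.2'
python3 -m creep '0 0 0 0 0 0 -1; 0 0 0 0 0 0 -1; 0 0 0 0 0 0 -1; 0 0 0 0 0 0 -1' 110
```

```text
clock: 18.02
tcp_pos: [0.3869, -0.2282, 0.0346]
orientation: [1.908, 2.495, -0.001]
contact_force: [-0.5, 1.1, 0.6]
grip_width: 0.0512
gripper_force: 0.0
clock: 18.52
tcp_pos: [0.3867, -0.2283, 0.0345]
orientation: [1.908, 2.494, -0.002]
contact_force: [-1.2, -0.4, 7.4]
grip_width: 0.0163
gripper_force: 107.4
```

```bash
python3 -m creep '0 0 0 0 0 -40 -1; 0 0 0 0 0 -80 -1; 0 0 0.06 -12 50 -85 -1; 0 0 0.12 -24 100 -85 -1; 0 0 0.179 -36 150 -85 -1; 0 0 0.179 -44 185 -85 -1; 0 0 0.179 -44 185 -85 -1; 0 0 0.179 -44 185 -85 -1; 0 0 0.179 -44 185 -85 -1; 0 0 0.179 -44 185 -85 -1'
python3 look.py w7
python3 - <<'E'
from h import *
f=np.load("w7.npz");P=f["P"];d=f["d"]
print("cover",rect(P,d,(.577,-.222),.105,.122)[:3])
go(.577,-.222,.1,np.radians(5))
E
```

```text
clock: 19.77
tcp_pos: [0.5752, -0.2224, 0.1184]
orientation: [-2.124, -2.314, 0.003]
contact_force: [-0.9, -0.4, -3.8]
grip_width: 0.016
gripper_force: 109.5
[ 0.5752 -0.2224  0.1184] nest (array([ 568.6, -164.1]), array([14.1, 16. ]), np.float32(162.22))
cover (array([ 573.6, -215.4]), array([ 62.5, 146.2]), np.float32(94.82))
ROW rot [-0.0015  0.0007 -0.0019] mm [ 0.2  1.6 18.5]
```

View pics/w7.png

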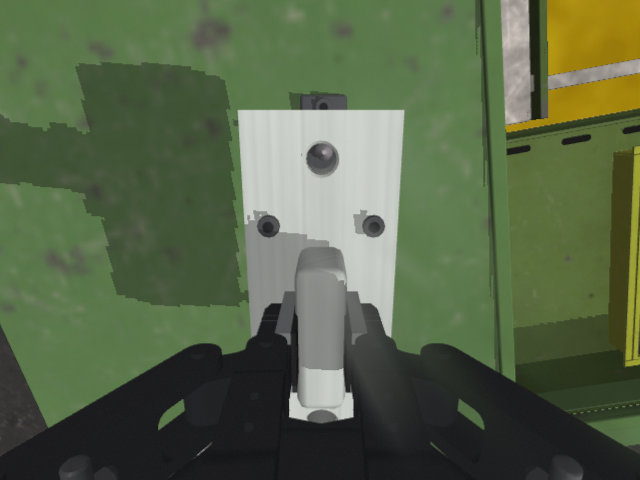

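The cover is held over the nest. Its small hole is at (322,158) and the thin dowel shows through it at (321,157), so alignment is nearly right.

```bash
python3 -m creep '-0.0015 0.0007 -0.002 0 1.6 10 -1; -0.0015 0.0007 -0.002 0 1.6 20 -1; -0.0015 0.0007 -0.002 0 1.6 24 -1; -0.0015 0.0007 -0.002 0 1.6 24 -1; -0.0015 0.0007 -0.002 0 1.6 24 -1'
python3 look.py w8
python3 - <<'E'
from h import *
f=np.load("w8.npz");P=f["P"];d=f["d"];im=f["im"]
c,wh,a,q=rect(P,d,(.577,-.222),.080,.098); e=np.array([np.cos(np.radians(a)),np.sin(np.radians(a))])
print("cover",c,wh,a,"centre",c+e*(max(wh)/2-80),"ztop",np.median(q[:,2]))
# small hole: dark pixels inside plate near expected
hp=(c+e*(max(wh)/2-80)+62*e)/1000; hz=np.median(q[:,2])
K,Rm,t=cam("wrist"); uv=K@(Rm@np.array([*hp,hz])+t); uv=uv[:2]/uv[2]; u,v=uv.round().astype(int)
m=(P[v-28:v+28,u-28:u+28,2]<hz-.003).astype(np.uint8); M=cv2.moments(m,True)
hc=(u-28+M["m10"]/M["m00"],v-28+M["m01"]/M["m00"]); print("pred",uv,"hole px",hc,m.sum(),"hole xyz",ray("wrist",*hc,hz))
# dowel seen in hole
w=P[v-28:v+28,u-28:u+28]; g=(w[...,2]>.048)&(w[...,2]<.058); print("dowel",g.sum(),w[g].mean(0) if g.any() else "", "tip",w[g][w[g][:,2]>.0515].mean(0))
cv2.imwrite("pics/w8c.png",cv2.resize(im[v-60:v+60,u-60:u+60,::-1],(480,480)))
go(.577,-.222,.08,np.radians(5))
E
```

```text
clock: 20.45
tcp_pos: [0.5779, -0.2218, 0.0945]
orientation: [2.121, 2.317, 0.001]
contact_force: [0.7, -0.2, -3.3]
grip_width: 0.0161
gripper_force: 109.6
[ 0.5779 -0.2218  0.0945] nest (array([ 572., -162.]), array([14.7, 13.1]), np.float32(32.75))
cover [ 576.4 -215.3] [ 62.5 147.1] 95.05 centre [ 576.96776219 -221.7249627 ] ztop 0.08922979365320036
pred [320.11263214 159.07663225] hole px (np.float64(320.38451086956525), np.float64(158.20923913043478)) 736 hole xyz [ 0.57158633 -0.15963129  0.08922979]
dowel 169 [ 0.57032649 -0.15967475  0.05083757] tip [ 0.57027588 -0.15971911  0.05270766]
ROW rot [ 0.001  -0.      0.0008] mm [-0.1 -1.  14.7]
```

View pics/w8c.png

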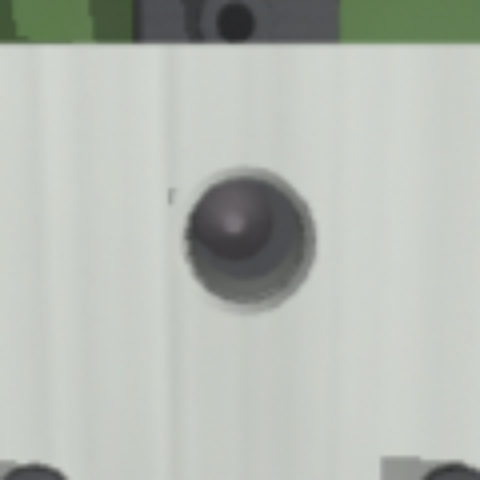

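The hole sits about 1.2 mm too far in +x of the dowel, so I shift by that and lower into the taper.

```bash
python3 -m creep '0.001 0 0.001 -0.2 -1.2 0 -1; 0.001 0 0.001 -0.2 -1.2 4 -1; 0.001 0 0.001 -0.2 -1.2 8 -1; 0.001 0 0.001 -0.2 -1.2 10 -1; 0.001 0 0.001 -0.2 -1.2 10 -1; 0.001 0 0.001 -0.2 -1.2 10 -1'
```

```text
clock: 21.25
tcp_pos: [0.5766, -0.2221, 0.0845]
orientation: [-2.122, -2.316, 0.0]
contact_force: [0.4, -0.5, -4.7]
grip_width: 0.0161
gripper_force: 109.6
```

```bash
python3 -m creep '0 0 0 0 0 4 -1; 0 0 0 0 0 8 -1; 0 0 0 0 0 10 -1; 0 0 0 0 0 10 -1'
```

```text
clock: 21.75
tcp_pos: [0.5763, -0.222, 0.0741]
orientation: [-2.122, -2.315, 0.001]
contact_force: [0.3, 0.9, -4.6]
grip_width: 0.0165
gripper_force: 109.6
```

```bash
python3 -m creep '0 0 0 0 0 4 -1; 0 0 0 0 0 8 -1; 0 0 0 0 0 12 -1; 0 0 0 0 0 12 -1; 0 0 0 0 0 12 -1'
```

```text
clock: 22.38
tcp_pos: [0.5766, -0.2221, 0.0624]
orientation: [-2.122, -2.316, 0.0]
contact_force: [-0.2, -0.6, -4.2]
grip_width: 0.0164
gripper_force: 109.6
```

Nothing is binding, so I press down against the pins.

```bash
python3 -m creep '0 0 0 0 0 2 -1; 0 0 0 0 0 4 -1; 0 0 0 0 0 6 -1; 0 0 0 0 0 6 -1; 0 0 0 0 0 6 -1'
```

```text
clock: 23.0
tcp_pos: [0.5769, -0.2221, 0.0576]
orientation: [2.123, 2.316, -0.0]
contact_force: [-3.7, 1.5, 6.9]
grip_width: 0.0161
gripper_force: 111.2
```

```bash
python3 -m creep '0 0 0 0 0 1.5 -1; 0 0 0 0 0 3 -1; 0 0 0 0 0 4 -1; 0 0 0 0 0 4 -1; 0 0 0 0 0 4 -1'
```

```text
clock: 23.62
tcp_pos: [0.577, -0.2221, 0.0546]
orientation: [2.122, 2.315, -0.001]
contact_force: [-6.0, 1.4, 13.9]
grip_width: 0.016
gripper_force: 112.6
```

```bash
python3 -m creep '0 0 0 0 -0.5 1 -1; 0 0 0 0 -0.5 2 -1; 0 0 0 0 -0.5 2 -1; 0 0 0 0 -0.5 2 -1'
```

```text
clock: 24.12
tcp_pos: [0.577, -0.2222, 0.0545]
orientation: [2.122, 2.314, -0.001]
contact_force: [-11.0, 2.8, 29.9]
grip_width: 0.0162
gripper_force: 114.5
```

```bash
python3 -m creep '0 0 0 0 -0.5 -0.8 -1; 0 0 0 0 -0.5 -0.8 -1; 0 0 0 0 -0.5 -0.8 -1'
python3 look.py w9
python3 - <<'E'
from h import *
f=np.load("w9.npz");P=f["P"];d=f["d"];c,wh,a,q=rect(P,d,(.577,-.222),.044,.056); e=np.array([np.cos(np.radians(a)),np.sin(np.radians(a))])
A=np.c_[q[:,:2]-q[:,:2].mean(0),np.ones(len(q))]; m=abs(q[:,2]-np.median(q[:,2]))<.002
print("cover",c,wh,a,c+e*(max(wh)/2-80),"top z",np.median(q[:,2]),"tilt",np.linalg.lstsq(A[m],q[m,2],rcond=None)[0])
t=P[(abs(P[...,2])<.008)&(d>0)];print("table",np.median(t[:,2]))
im,d,P=cloud("scene"); cv2.imwrite("pics/s9.png",cv2.resize(im[210:370,210:430,::-1],(770,560)))
E
```

```text
clock: 24.5
tcp_pos: [0.577, -0.2221, 0.0546]
orientation: [2.121, 2.314, 0.001]
contact_force: [-6.9, 2.2, 21.0]
grip_width: 0.016
gripper_force: 113.4
[ 0.577  -0.2221  0.0546] nest (array([ 570.9, -158.3]), array([ 7.3, 11.8]), np.float32(170.46))
cover [ 575.2 -213.8] [ 62.5 143.3] 94.98 [ 575.9248472  -222.11847924] top z 0.04924701442746769 tilt [-0.00012462  0.00057566  0.04922807]
table -0.0007128852597360062
```

View pics/s9.png

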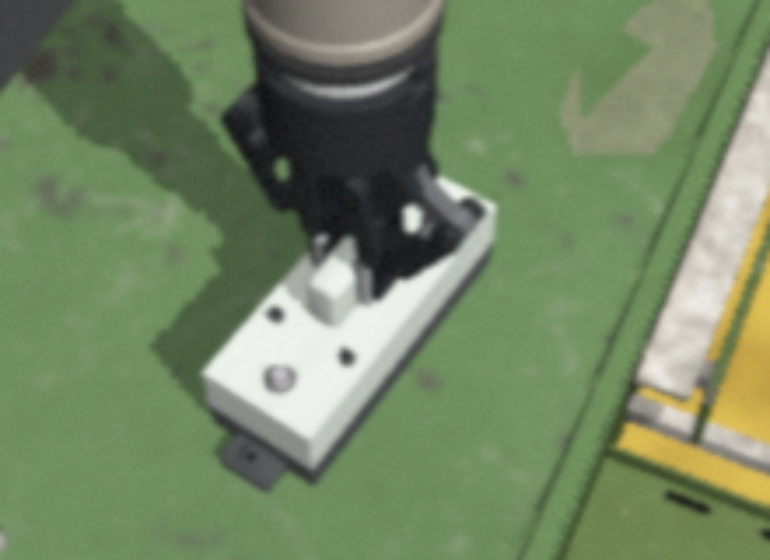

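The cover lies flush and level on the nest, with the thick dowel showing in its hole at (278,378). Its top is 50 mm above the table, which is shut, and the hand is pressing with about 21 N.

```bash
python3 -c "
from bench import r
print(r.hand_in())"
```

```text
the job is handed in; nothing more can be done
None
```

I handed the job in with the three steel sleeves standing in the pockets and the upper half over both dowels, shut and level by the last camera check, with the hand still pressing at about 21 N; the clock read 24.5 s of 69 s, the bystanders were left alone, and the hand-in call returned no verdict.

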